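# Unclamp the flow cell and put it in the tray

## Task

Take the finished flow-cell block out of its clamping fixture. First slide the thumb latch sideways so the clear spring cover flips fully open; then push the sliding jaw fully open by its upright tab; then lift the block out and set it down gently, flat with its ports up, in the shallow white tray and let go. Leave the cover and the jaw open, and do not shift the tip box, bottle or jar standing around.

Things in the scene. Friction and masses are not known exactly. Their poses are not given: they have to be found in the camera images.
- fixture: Clamping fixture, fixed to the bench. Grey base plate spans x -95..95, y -87..127, z 0..14 mm from the origin (on the bench; z up, x towards the cover's hinge, y the way jaw and latch open). Fixed jaw x -25..25, y -77..-35, top z 52. Latch post x -94..-78, y -36..48, top z 33. Hinge posts 14 mm square at x 80, y +-57, top z 56. The block's two x sides are else free.
- latch (a joint): Thumb latch position in m: 0 shut, up to 0.028 as it slides along the fixture's +y; its hook clears the cover from about 0.018. About 1.5 N of friction; it stays where it is left. Starts at 0 to 3 mm.
- latch_tab (a point): Centre of the top of the latch's upright black thumb tab, 12 (x) x 10 (y) mm, rising from z 41 to z 67 mm above the bench; at fixture x -89, y 0 mm when shut, 19 mm outside the clear cover's front skirt. Moves with the latch; axes as the fixture's.
- cover (a joint): Angle in rad of the clear cover: 0 shut and lying level, 2.75 fully open, folded back past upright and away beyond the hinge side. A weak spring (under 1 N at the edge) throws it open in about 2 s once the latch is clear; if something is in its way it leans on it lightly and goes on when that is gone.
- cover_edge (a point): Middle of the free front edge of the clear plastic cover, top face. The cover is a 147 (x) x 130 (y) x 4 mm plate, level at z 60..64 mm over block and jaws when shut, reaching y -65..65 mm; a 4 mm skirt hangs from its front edge (x -70) down to z 35 mm; hinge line along the fixture's y at x 80, z 62 mm.
- jaw (a joint): Sliding jaw position in m: 0 shut, 0.035 fully open, moving along the fixture's +y. About 4 N of friction; it stays where it is left. Starts at 0 to 2 mm. When shut, its lip (z 46..52 mm) overhangs the block by 9 mm, so that the block cannot be lifted until the jaw is open.
- jaw_tab (a point): Middle of the top edge of the inner face of the sliding jaw's upright steel tab, 40 (x) x 8 (y) mm, rising from the jaw's flat top (z 52) to z 80 mm; at fixture x 0, y 72 mm when shut, 7 mm past the cover's edge. Push its inner face (towards the block) to +y, from above the jaw's top, once the cover is open. Jaw 50 mm wide in x. Axes as the fixture's.
- cell: Finished flow-cell block, bare aluminium, 40 (x) x 70 (y) x 30 mm high, 0.14 to 0.28 kg, with two white ports 9 mm across and 9 mm tall on top at y +-14 mm. Origin at the centre of its underside, z up; it lies on the plate, its underside 14 mm above the bench, axes nearly as the fixture's. Grip it by the two long sides, across x.
- tray: Shallow open white tray, fixed to the bench, 150 x 150 mm outside, walls 5 mm thick, rim 24 mm above the bench, floor 5 mm thick. Origin at the centre of its underside. It stands to the left or to the right of the fixture.
- tray_in (a point): Centre of the tray's inner floor, on its surface, 5 mm above the bench; axes as the tray's.
- tipbox: Tip box, grey with a flat white top pierced by rows of small holes, 120 x 85 x 56 mm, loose, on the side where the tray is not. Leave it.
- bottle: Amber bottle, 64 mm across, 130 mm tall, standing towards the back left. Leave it.
- jar: White jar, 60 mm across, 75 mm tall, standing towards the back right. Leave it.
Things that resemble listed ones, but are neither listed nor needed, are in the scene too. Several things look just like the tray: the one meant starts farthest to the robot's right.

How it is judged:
On the way, in this order (a step that is already met when the one before it is completed fails the run):
1. the latch is slid aside and the cover has flipped open (beyond 2.4 rad) (value of joint cover above 2.4 rad), for 0.2 s.
2. the sliding jaw is pushed open (beyond 28 mm) (value of joint jaw above 0.028 m), for 0.2 s.
3. the block is lifted clear of the fixture in the gripper (z of cell in the frame of fixture above 0.06 m and contact force between the fingers and cell above 0.5 N), for 0.2 s.
At the end, for the whole second after the job is handed in: The block lies flat, ports up (within 0.12 rad), at rest on the tray's floor inside its walls (underside within 6 mm of the floor, centre within 55 mm of the tray's centre along each tray axis); the jaw is still open (beyond 25 mm) and the cover still open (beyond 2.2 rad) (x of cell in the frame of tray_in between -0.055 and 0.055 m and y of cell in the frame of tray_in between -0.055 and 0.055 m and z of cell in the frame of tray_in below 0.006 m and angle between cell's own z axis and vertical below 0.12 rad and linear speed of cell below 0.02 m/s and value of joint jaw above 0.025 m and value of joint cover above 2.2 rad); the robot touches nothing.
It fails at once if the block is dropped or thrown (faster than 0.6 m/s while not held) (linear speed of cell above 0.6 m/s and contact force between the fingers and cell below 0.1 N).
It fails at once if the tip box, bottle or jar is shifted by more than 25 mm (distance of any of tipbox, bottle, jar from where it was at the start of the episode above 0.025 m).
It also fails if it takes over 64 s, if anything falls off the work surface, if the arm or the gripper's body presses on something with over 40 N, if the wrist force passes 120 N, or if a joint passes its speed limit or range.

## Robot

A 6-joint arm with a two-finger parallel gripper is mounted at the origin on the work surface. World frame = base frame: x ahead of the robot, y to its left, z up, the work surface at z = 0. Lengths are in m, angles in rad, forces in N, time in s.
With the tool pointing down it reaches from about 0.375 to 0.9 m from the base axis. Payload 3.1 kg.
Tool frame: the origin (TCP) lies between the finger pads; the fingertips stand 25 mm ahead of it and the grasp point (between the pads) lies 6 mm ahead of it; x points along the fingers, y is the direction in which the jaws open and shut, and the axes are right-handed (so a half turn about x gives the same grasp; the last joint's range is limited). The gripper opens to 85 mm and grips with 20 to 120 N. Pads are 22 mm wide; open, the fingers measure 114 mm over their backs; the gripper's body (76 mm by 85 mm) begins 54 mm behind the grasp point. The pads swing forward as they close: fully open they stand 13 mm farther back than shut.
Start: joints at [-1.387, 0.527, 1.433, -0, 1.181, -0.178], TCP at [0.222, -0.584, 0.256] pointing down, gripper open.
Joint ranges: [-3.08, 3.08], [-0.75, 2.2], [0.22, 2.44], [-1.43, 4.57], [0, 2.65], [-2.85, 2.85]. Speed limits (rad/s): [2.79, 2.79, 3.14, 3.14, 3.14, 3.14].

## Interface

Orientations are given as a unit quaternion [x, y, z, w].
In Python, from station import manip, viewer, workorder gives the robot as it stands.
- The arm moves only by the shell command python3 -m crank 'ROWS' [FORCE]. ROWS is JSON, one flat list of numbers, 5 for each row, row after row: the opening, from 0 (shut) to 1 (fully open), then the shift along the world's x, y, z in mm, then the turn about the world's z in rad. A call has 1 to 10 rows; each row is the pose to reach, as a shift and turn from the pose commanded when the call began; what a row does not reach only later rows make up. A row lasts 1/8 s, in which the tool goes at most 62.5 mm and 10.7 degrees, less where a joint would pass 70% of its speed; a pose out of reach is approached as far as the arm can. A call with a gripper value outside its range is refused whole. The fingers move at their own pace and stop on an object; FORCE is the grip in N (left out, the last holds). Time passes only in rows, so rows that repeat a pose let the fingers close. It gives the time, the measured TCP pose, the force and the opening at its end, in the units of the state.
- manip.sense(): the state, without advancing time (a new reading comes with each control period).
- viewer.snapshot(name): name is "scene" or "side" or "wrist"; returns a dict with "img" (384x512x3 uint8, red, green, blue), "range_z" (384x512 float32, m along the optical axis (not along the pixel's ray), 0 where there is no reading), "fx", "fy", "cx", "cy" (pixels), "origin" and "attitude" of the camera in the world. Camera axes: x right, y down, z forward; pixel columns grow to the right and rows downward; lengths in m; the calibration is good to about 2 mm. A picture is of the moment at which its call begins.
- workorder.sign_off(): hands the job in, once; it reports no verdict.
The state is a dict: "t": time; "q": joint angles; "qd": joint speeds; "tau": joint torques, N m; "tcp_pos": TCP position; "tool_rot": TCP orientation; "force": force on the tool from outside, world axes, zero at the start; "ft_torque": the same for the moment, N m; "finger_gap": opening from 0.0 (shut) to 1.0 (fully open).
Only numpy, scipy, OpenCV 4.12 (cv2) and the standard library are available. Lean on these libraries where they do the work, as an engineer would, in place of code of your own. Each camera call takes 0.05 s, during which the arm holds its last target.

## Working session

There is one attempt and no reset: what is moved stays moved. The work goes in short steps, Python scripts to look and compute and a shell command to move; the robot and the scene stay as the last step left them, time stands still between calls to the robot, and variables do not carry over. Pictures are saved under pics/ and viewed, and the job is handed in when it is done.

```bash
ls; mkdir -p pics; cat > h.py <<'E'
import numpy as np,cv2
from station import manip,viewer,workorder
from scipy.spatial.transform import Rotation as R
def snap(n,f=None):
    s=viewer.snapshot(n)
    if f: cv2.imwrite('pics/'+f,s['img'][:,:,::-1])
    return s
def Rm(s):
    a=np.array(s['attitude'],float)
    return a if a.shape==(3,3) else R.from_quat(a).as_matrix()
def cloud(s):
    h,w=s['range_z'].shape; u,v=np.meshgrid(np.arange(w),np.arange(h)); z=s['range_z']
    P=np.stack([(u-s['cx'])/s['fx']*z,(v-s['cy'])/s['fy']*z,z],-1)
    return P@Rm(s).T+np.array(s['origin'])
def ray(s,u,v,zp):
    d=Rm(s)@np.array([(u-s['cx'])/s['fx'],(v-s['cy'])/s['fy'],1.]); o=np.array(s['origin'])
    return o+d*(zp-o[2])/d[2]
E
python3 - <<'E'
from h import *
print(manip.sense())
for n in ['scene','side','wrist']:
    s=snap(n,n+'0.png'); print(n,s['origin'],s['attitude'],s['fx'],s['cx'],s['cy'])
    np.savez('/tmp/'+n+'0.npz',**s)
E
```

```text
pics
{'t': 0.0, 'q': array([-1.38650375e+00,  5.28458124e-01,  1.43392683e+00,  2.75886575e-05,
        1.18139915e+00, -1.78530124e-01]), 'qd': array([-1.82563676e-03, -2.92414778e-05,  3.49783863e-04,  4.80312277e-05,
        3.97906203e-04, -3.21691192e-04]), 'tau': array([-3.62752944e-04, -4.42353845e+01, -1.78024596e+01, -3.45712142e-04,
        8.49109143e-03, -1.13699394e-05]), 'tcp_pos': array([ 0.22171269, -0.5836324 ,  0.25533071]), 'tool_rot': array([ 0.69551023,  0.12834584, -0.69549665,  0.12679621]), 'force': array([0.328185  , 0.27447316, 0.29296428]), 'ft_torque': array([ 0.03144458, -0.04074291, -0.01213078]), 'finger_gap': 1.0041714471319725}
scene [1.15626188 0.58131257 1.16851004] [ 0.39501887  0.85896094 -0.29483968 -0.1386209 ] 437.1495447932369 251.33263734602235 189.90698467839914
side [-0.02029107  0.89111155  0.66932853] [-0.21606085  0.83782798 -0.48216548  0.13739884] 350.1292915959396 249.22913529048918 198.0957425614204
wrist [ 0.28507896 -0.56132427  0.37280607] [ 0.81591348 -0.56247707 -0.07663148  0.10969208] 323.614246931014 252.97268254146434 194.368685276394
```

View pics/scene0.png

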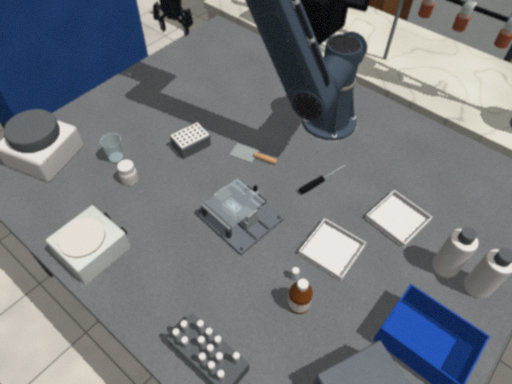

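View pics/side0.png

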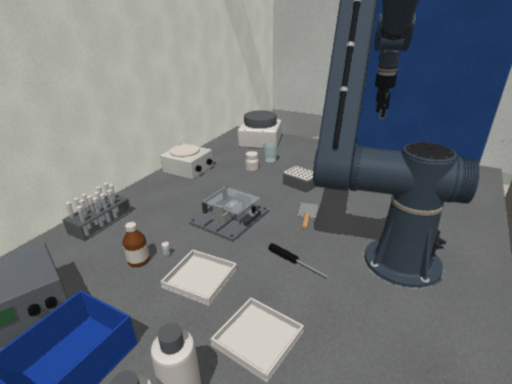

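View pics/wrist0.png

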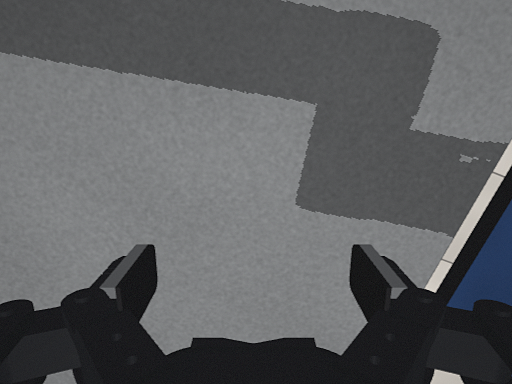

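The scene view shows the fixture near (240,215), with two trays at (332,247) and (398,217). The tip box is at (190,139), the amber bottle at (300,295) and the jar at (127,172). Next I'll measure them.

```bash
python3 - <<'E'
from h import *
s=dict(np.load('/tmp/scene0.npz')); C=cloud(s)
for n,(u,v) in dict(trayA=(332,247),trayB=(398,217),fix=(240,215),tip=(190,139),bottle=(300,295),jar=(127,172)).items(): print(n,C[v,u].round(3),ray(s,u,v,0.005).round(3))
t=dict(np.load('/tmp/side0.npz')); D=cloud(t)
for n,(u,v) in dict(trayA=(200,275),trayB=(258,338)).items(): print(n,D[v,u].round(3))
cv2.imwrite('pics/fixcrop0.png',cv2.resize(s['img'][160:270,180:300,::-1],None,fx=6,fy=5.4,interpolation=cv2.INTER_CUBIC))
cv2.imwrite('pics/fixside0.png',cv2.resize(t['img'][170:250,170:290,::-1],None,fx=6,fy=6,interpolation=cv2.INTER_CUBIC))
E
```

```text
trayA [0.47  0.328 0.008] [0.468 0.327 0.005]
trayB [0.239 0.427 0.009] [0.236 0.426 0.005]
fix [0.592 0.061 0.063] [0.563 0.034 0.005]
tip [ 0.456 -0.296  0.053] [ 0.427 -0.334  0.005]
bottle [0.697 0.365 0.095] [0.659 0.346 0.005]
jar [ 0.709 -0.332  0.068] [ 0.683 -0.385  0.005]
trayA [0.475 0.326 0.005]
trayB [0.235 0.432 0.006]
```

View pics/fixcrop0.png

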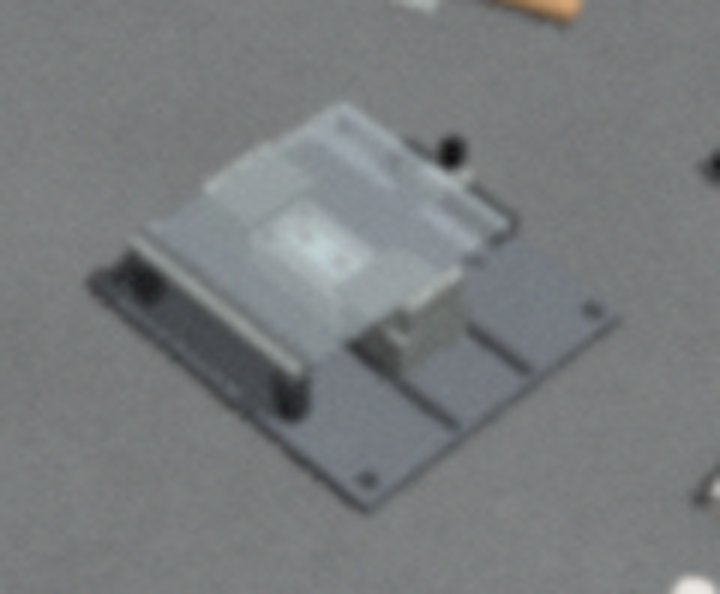

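View pics/fixside0.png

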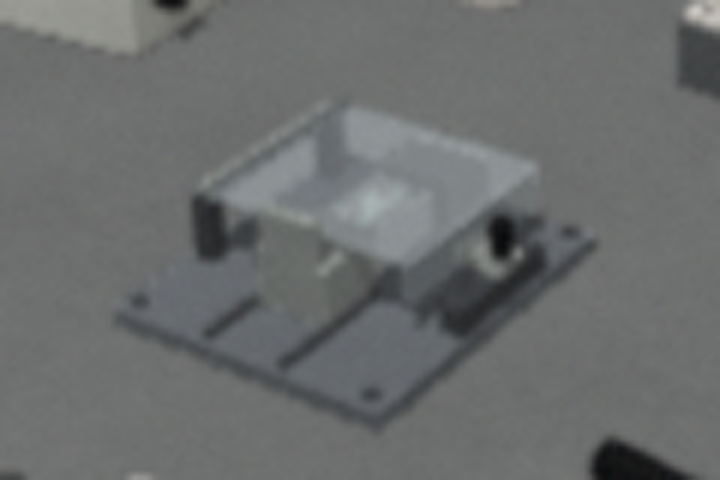

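Tray A at (332,247) has y≈0.33 and tray B at (398,217) has y≈0.43. The target is the one farther to the robot's right, so A. Next is the fixture's pose.

```bash
python3 - <<'E'
from h import *
for n,poly in [('scene',None),('side',None)]:
    s=dict(np.load(f'/tmp/{n}0.npz')); C=cloud(s)
    m=(abs(C[...,0]-.58)<.2)&(abs(C[...,1]-.03)<.2)&(s['range_z']>0)
    z=C[m][:,2]; print(np.histogram(z,bins=np.arange(-.01,.1,.005)))
    k=m&(C[...,2]>.009)&(C[...,2]<.09)
    k=cv2.morphologyEx(k.astype(np.uint8),cv2.MORPH_OPEN,np.ones((3,3)))
    P=C[(k>0)]
    r=cv2.minAreaRect((P[:,:2]*1000).astype(np.float32)); print(n,r,cv2.boxPoints(r))
s=dict(np.load('/tmp/scene0.npz'))
for u,v in [(240.8,254.3),(282.6,218.5),(195.5,212.5)]: print(ray(s,u,v,.010))
t=dict(np.load('/tmp/side0.npz'))
for u,v in [(170+378/6,170+422/6),(170+115/6,170+316/6),(170+597/6,170+241/6)]: print(ray(t,u,v,.010))
# latch tab black
for n,x in [('scene',s),('side',t)]:
    print(n,(x['img'].max(2)[180:195,250:262] if n=='scene' else x['img'].max(2)[202:216,246:262]))
E
```

```text
(array([ 139, 3878, 4979,  426,  810,  567,   58,   31,   47,   35,   39,
         35,   56,   67,  893,  755,   28,   18,   15,    1,    0]), array([-0.01 , -0.005,  0.   ,  0.005,  0.01 ,  0.015,  0.02 ,  0.025,
        0.03 ,  0.035,  0.04 ,  0.045,  0.05 ,  0.055,  0.06 ,  0.065,
        0.07 ,  0.075,  0.08 ,  0.085,  0.09 ,  0.095]))
scene ((565.9898681640625, 34.592041015625), (217.450439453125, 194.75234985351562), 84.521728515625) [[458.67865 -64.34024]
 [652.54144 -82.93291]
 [673.3011  133.52432]
 [479.4383  152.11699]]
(array([  16, 3777,  873,  115,  795,  121,   52,   57,   79,   66,   74,
         69,   62,   60,  802,   61,   11,   25,    0,    0,    0]), array([-0.01 , -0.005,  0.   ,  0.005,  0.01 ,  0.015,  0.02 ,  0.025,
        0.03 ,  0.035,  0.04 ,  0.045,  0.05 ,  0.055,  0.06 ,  0.065,
        0.07 ,  0.075,  0.08 ,  0.085,  0.09 ,  0.095]))
side ((561.6172485351562, 36.73869323730469), (217.05535888671875, 191.76856994628906), 84.9977035522461) [[456.63504 -63.01493]
 [647.6732  -79.73632]
 [666.5995  136.49231]
 [475.56128 153.21371]]
[0.67166034 0.13351625
[... 1209 characters left out ...]
  90  95  95 101  96  98 106]
 [142 137 123 102  90  77  48  39  49  69  82  74  72  73  86 105]
 [132 122  98  95  90  64  32  25  25  47  69  66  66  70  84 109]
 [106  98  97 101  95  57  24  20  21  42  64  65  74  86  96 109]
 [ 99  99 107 109 107  71  29  17  14  39  61  69  86  96 106 109]
 [105 107 114 119 121  91  33  18  21  44  68  74  82  79  94 103]
 [111 108 115 131 133  99  38  16  28  70 103  76  66  60  74  98]
 [107 102 116 130 131 109  55  33  45  92 119  76  55  52  66  96]
 [100  94  98 113 128 122  94  76  75  86  85  60  47  43  59  90]
 [ 86  78  80  99 123 128 122 110  89  76  57  44  42  45  59  83]
 [ 69  64  66  78  96 115 121 107  84  60  46  43  47  56  71  80]]
```

```bash
python3 - <<'E'
from h import *
s=manip.sense(); M=R.from_quat(s['tool_rot']).as_matrix(); print(M.round(3)); 
w=viewer.snapshot('wrist'); print('cam in tool',(M.T@(np.array(w['origin'])-s['tcp_pos'])).round(3)); print((M.T@Rm(w)).round(3))
a=np.degrees(np.arctan2(M[1,1],M[0,1])); print('tool y heading',a)
y=-5.2
for h in (y,y+180,y-180): print(np.radians(h-a))
sc=dict(np.load('/tmp/scene0.npz')); sd=dict(np.load('/tmp/side0.npz'))
print(ray(sc,255,187.5,.056),ray(sd,253.3,209,.056))
E
```

```text
[[-0.     0.355 -0.935]
 [ 0.002 -0.935 -0.355]
 [-1.    -0.002 -0.   ]]
cam in tool [-0.117  0.001 -0.067]
[[-0.    -0.266  0.964]
 [ 1.     0.001  0.   ]
 [-0.001  0.964  0.266]]
tool y heading -69.2116302876887
1.117213708089493
4.258806361679286
-2.0243789455003
[0.47563977 0.02319727 0.056     ] [0.47236291 0.0251941  0.056     ]
```

```bash
python3 -m crank '[0,278,604,0,1.117, 0,278,604,0,1.117, 0,278,604,0,1.117, 0,278,604,0,1.117, 0,278,604,0,1.117, 0,278,604,0,1.117, 0,278,604,0,1.117, 0,278,604,0,1.117, 0,278,604,0,1.117, 0,278,604,0,1.117]' 60; python3 -m crank '[0,0,0,0,0]'
```

```text
t: 1.45
tcp_pos: [0.4839, -0.0146, 0.2565]
tool_rot: [0.522, 0.477, -0.522, 0.477]
force: [0.9, -0.3, 1.3]
finger_gap: 0.001
t: 1.58
tcp_pos: [0.4841, -0.0126, 0.2563]
tool_rot: [0.521, 0.479, -0.52, 0.479]
force: [-0.2, -0.5, 0.5]
finger_gap: -0.0
```

```bash
python3 - <<'E'
from h import *
print(manip.sense()['tcp_pos'])
w=snap('wrist','w1.png'); np.savez('/tmp/w1.npz',**w)
E
```

```text
[ 0.48411996 -0.01259408  0.25634162]
```

View pics/w1.png

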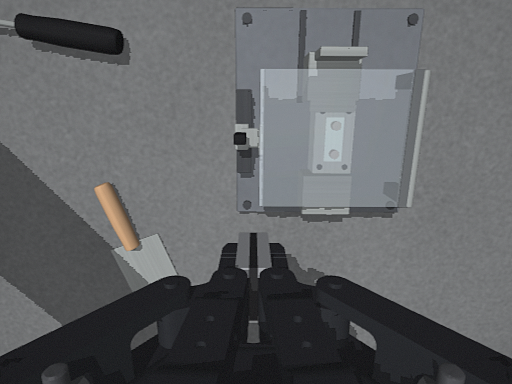

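The wrist view shows the fixture almost square. The black latch tab is at (240,138), the jaw tab at (344,50), the plate's back corners at (236,9) and (424,9), and the cover at x 261–410.

```bash
python3 - <<'E'
from h import *
w=dict(np.load('/tmp/w1.npz')); g=w['img'].max(2)
k=(g[120:155,225:255]<45).astype(np.uint8); n,l,st,ce=cv2.connectedComponentsWithStats(k); print(st[1:],ce[1:]+[225,120])
cv2.imwrite('pics/w1c.png',cv2.resize(w['img'][0:220,220:440,::-1],None,fx=2.7,fy=2.7,interpolation=cv2.INTER_CUBIC))
th=np.radians(-5.2)
for nm,u,v,z,f in [('TL',236,9,.014,(-95,127)),('TR',424,9,.014,(95,127)),('BL',236.5,212,.014,(-95,-87)),('tab',240,138.5,.067,(-89,0)),('jtabL',320.5,57,.08,(-20,72)),('jtabR',367,55.5,.08,(20,72)),('cTL',261,69,.064,(-70,65)),('cBL',261,207,.064,(-70,-65)),('port1',336,125,.053,(0,14)),('port2',334,154,.053,(0,-14))]: print(nm,(ray(w,u,v,z)*1000).round(1),f)
E
```

```text
[[  9  12  12  13 142]
 [ 25  28   1   2   2]
 [ 13  30   3   1   3]
 [ 17  30   2   1   2]] [[239.53521127 138.16197183]
 [250.         148.5       ]
 [239.         150.        ]
 [242.5        150.        ]]
TL [481.2 146.7  14. ] (-95, 127)
TR [667.9 131.2  14. ] (95, 127)
BL [461.2 -65.2  14. ] (-95, -87)
tab [475.8  24.2  67. ] (-89, 0)
jtabL [550.4  87.5  80. ] (-20, 72)
jtabR [589.4  85.5  80. ] (20, 72)
cTL [500.2  83.8  64. ] (-70, 65)
cBL [490.3 -45.6  64. ] (-70, -65)
port1 [569.2  28.1  53. ] (0, 14)
port2 [566.8  -0.   53. ] (0, -14)
```

View pics/w1c.png

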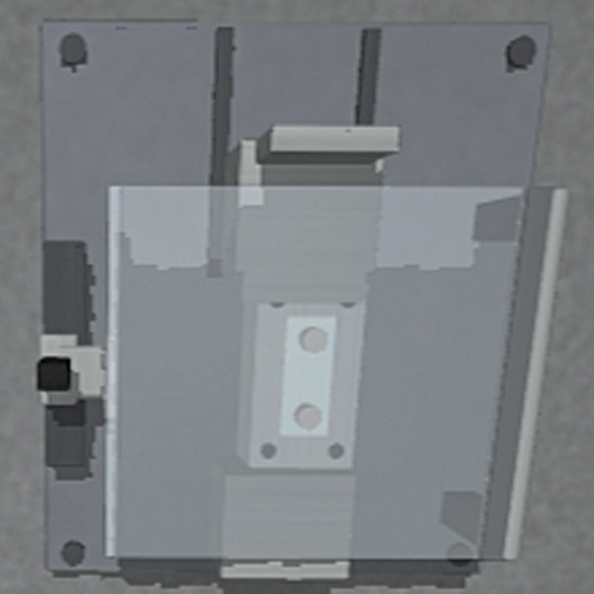

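```bash
python3 -m crank '[0,-20,0,-60,0, 0,-20,0,-120,0, 0,-20,0,-170,0, 0,-20,0,-182,0, 0,-20,0,-182,0, 0,-20,0,-182,0]'; python3 - <<'E'
from h import *
w=snap('wrist','w2.png'); snap('side','s2.png')
print(manip.sense()['tcp_pos'])
E
```

```text
t: 2.38
tcp_pos: [0.4643, -0.0173, 0.0759]
tool_rot: [0.523, 0.475, -0.522, 0.478]
force: [0.7, 1.1, -0.2]
finger_gap: -0.001
[ 0.4642979  -0.01696167  0.07603222]
```

View pics/w2.png

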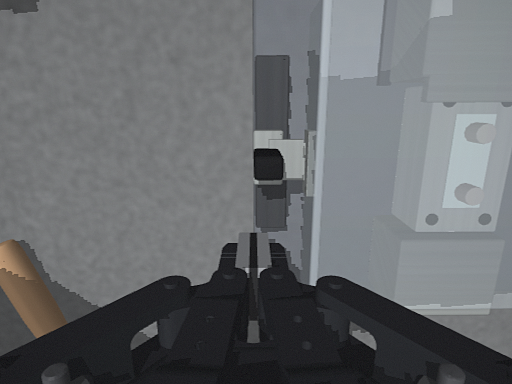

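View pics/s2.png

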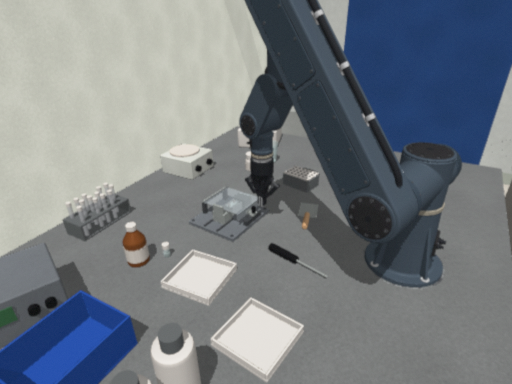

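```bash
python3 -m crank '[0,1,14,0,0, 0,2,24,0,0, 0,3,32,0,0, 0,4,40,0,0, 0,4,46,0,0, 0,5,50,0,0, 0,5,50,0,0]'; python3 - <<'E'
from h import *
w=snap('wrist','w3.png'); snap('side','s3.png')
print(manip.sense()['tcp_pos'])
E
```

```text
t: 3.35
tcp_pos: [0.4678, 0.0339, 0.0741]
tool_rot: [-0.522, -0.477, 0.522, -0.476]
force: [-1.5, 0.7, -0.3]
finger_gap: 0.0
[0.46780292 0.03371039 0.07415321]
```

View pics/w3.png

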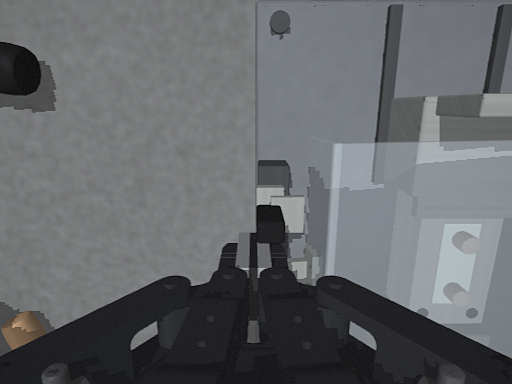

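```bash
python3 -m crank '[0,0,3,0,0, 0,0,3,0,0]'; python3 - <<'E'
from h import *
t=snap('side','s4.png');w=snap('wrist')
print(manip.sense()['tcp_pos'], ray(w,270,222-2,.067)*1000)
cv2.imwrite('pics/s4c.png',cv2.resize(t['img'][120:260,150:320,::-1],None,fx=4,fy=4))
E
```

```text
t: 3.7
tcp_pos: [0.468, 0.036, 0.0742]
tool_rot: [-0.522, -0.477, 0.522, -0.477]
force: [-1.8, -4.9, -0.4]
finger_gap: 0.001
[0.46804281 0.03598612 0.07418634] [477.55108407  55.98369802  67.        ]
```

View pics/s4c.png

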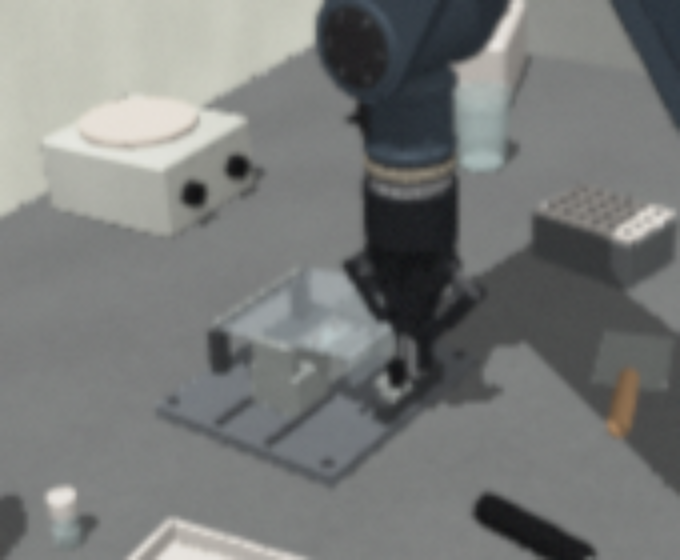

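```bash
python3 -m crank '[0,0,-6,0,0, 0,-40,-8,0,0, 0,-70,-8,0,0, 0,-70,-8,60,0, 0,-70,-8,120,0, 0,-70,-8,160,0, 0,-70,-8,160,0, 0,-70,-8,160,0, 0,-70,-8,160,0]'; python3 - <<'E'
from h import *
t=snap('side','s5.png');w=snap('wrist','w5.png')
print(manip.sense()['tcp_pos'])
cv2.imwrite('pics/s5c.png',cv2.resize(t['img'][120:260,150:320,::-1],None,fx=4,fy=4))
E
```

```text
t: 4.92
tcp_pos: [0.3973, 0.0286, 0.2331]
tool_rot: [-0.522, -0.478, 0.523, -0.476]
force: [1.0, 0.1, -1.0]
finger_gap: -0.002
[0.39745941 0.0285854  0.23311271]
```

View pics/s5c.png

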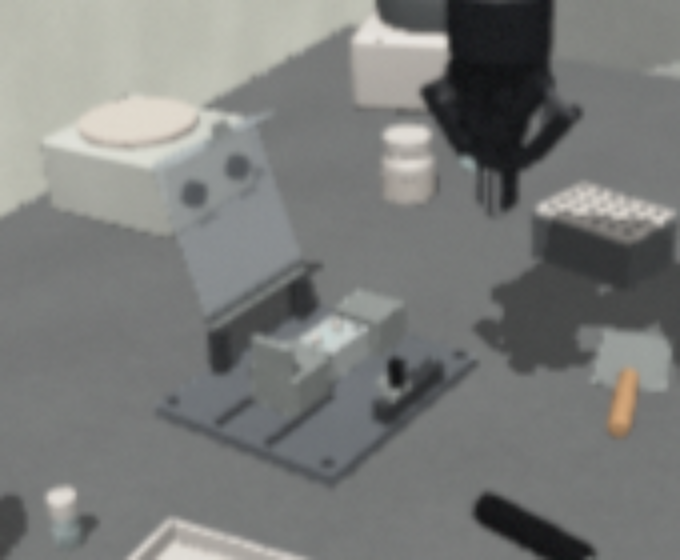

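View pics/w5.png

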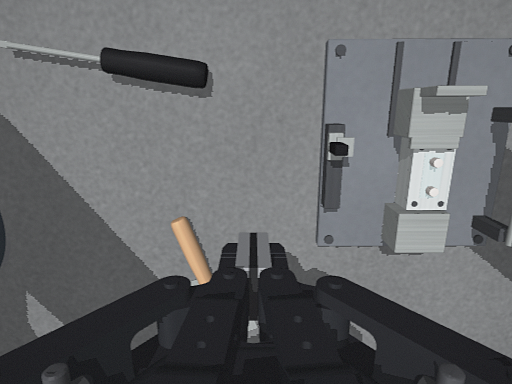

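```bash
python3 -m crank '[0,60,10,0,0, 0,120,20,0,0, 0,165,28,-30,0, 0,170,28,-60,0, 0,170,28,-60,0, 0,170,28,-60,0]'; python3 - <<'E'
from h import *
t=snap('side','s6.png');w=snap('wrist','w6.png');np.savez('/tmp/w6.npz',**w)
print(manip.sense()['tcp_pos'])
cv2.imwrite('pics/s6c.png',cv2.resize(t['img'][120:260,150:320,::-1],None,fx=4,fy=4))
E
```

```text
t: 5.78
tcp_pos: [0.5676, 0.0565, 0.1742]
tool_rot: [-0.522, -0.477, 0.523, -0.476]
force: [-0.2, -0.8, 0.1]
finger_gap: 0.001
[0.56822868 0.05635854 0.17544841]
```

View pics/s6c.png

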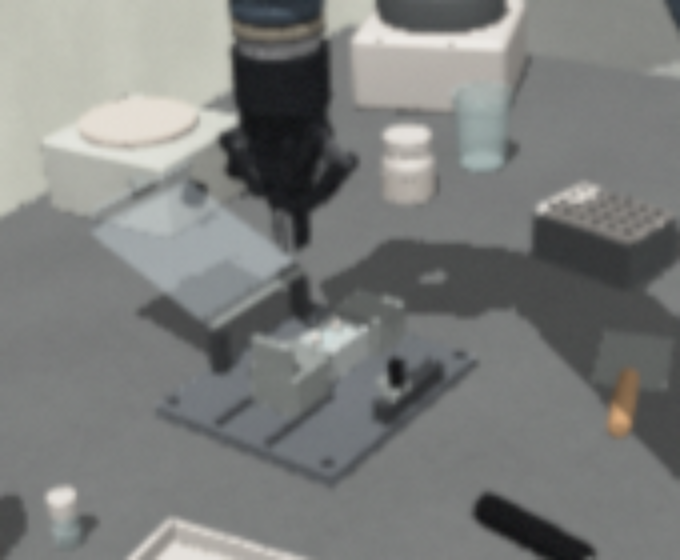

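View pics/w6.png

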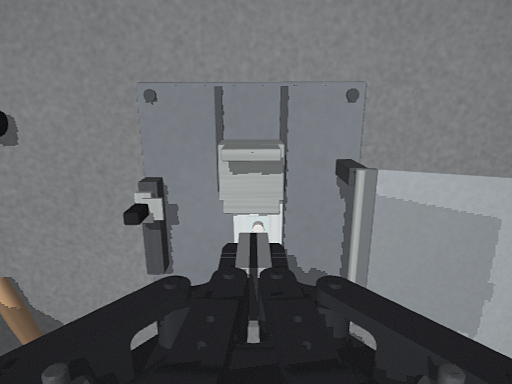

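```bash
python3 -m crank '[0,0,0,-50,0, 0,0,0,-86,0, 0,0,0,-88,0, 0,0,0,-88,0, 0,0,0,-88,0]'; python3 - <<'E'
from h import *
w=dict(np.load('/tmp/w6.npz'))
for v in (150,155,160,165): print(v,ray(w,252,v,.08)*1000)
t=snap('side','s7.png');w=snap('wrist','w7.png');print(manip.sense()['tcp_pos'])
cv2.imwrite('pics/s7c.png',cv2.resize(t['img'][120:260,150:320,::-1],None,fx=4,fy=4))
E
```

```text
t: 6.5
tcp_pos: [0.5695, 0.0564, 0.0884]
tool_rot: [0.523, 0.476, -0.521, 0.478]
force: [0.1, 0.2, 0.9]
finger_gap: 0.002
150 [571.50741061  93.846198    80.        ]
155 [571.20732682  90.56873842  80.        ]
160 [570.90476206  87.26418206  80.        ]
165 [570.59968542  83.93219148  80.        ]
[0.56914554 0.0564168  0.08793694]
```

View pics/w7.png

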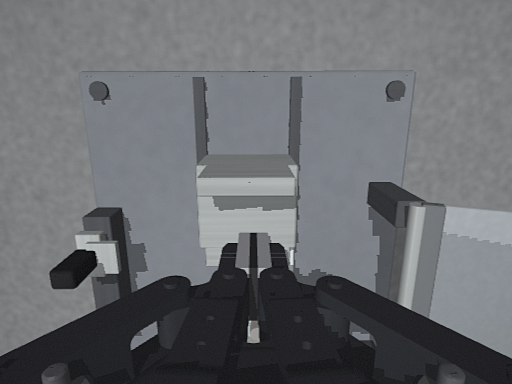

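View pics/s7c.png

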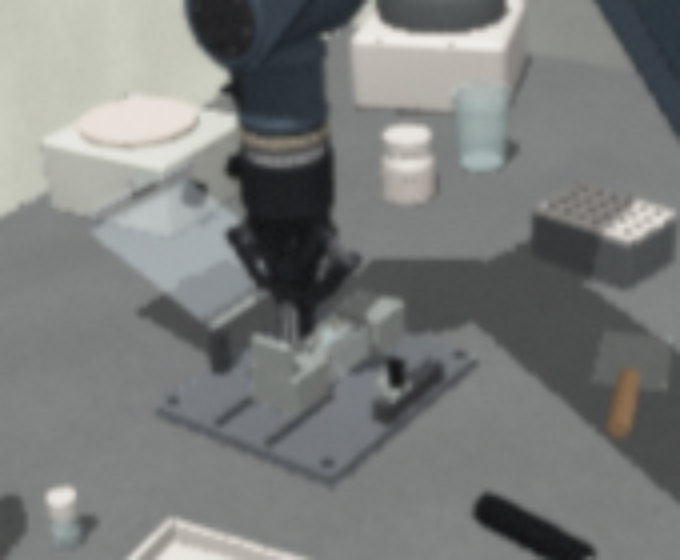

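```bash
python3 -m crank '[0,1,12,0,0, 0,2,22,0,0, 0,2,30,0,0, 0,3,36,0,0, 0,4,42,0,0, 0,4,48,0,0, 0,5,52,0,0, 0,5,54,0,0, 0,5,54,0,0]';python3 - <<'E'
from h import *
w=snap('wrist','w8.png');print(manip.sense()['tcp_pos'],manip.sense()['force'])
E
```

```text
t: 7.72
tcp_pos: [0.5731, 0.1108, 0.0862]
tool_rot: [0.522, 0.477, -0.522, 0.477]
force: [0.1, -3.1, 2.3]
finger_gap: -0.004
[0.57301421 0.11079602 0.08612141] [ 0.48373535 -2.08093286  1.69349196]
```

View pics/w8.png

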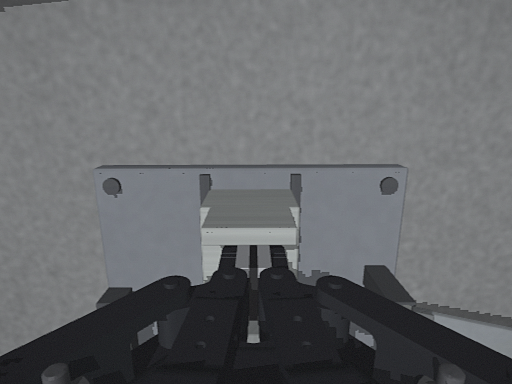

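```bash
python3 -m crank '[0,0,3,0,0, 0,0,3,0,0, 0,0,-8,0,0, 0,-1,-10,50,0, 0,-3,-50,105,0, 1,-6,-100,115,0, 1,-8,-140,115,0, 1,-8,-140,115,0, 1,-8,-140,115,0]';python3 - <<'E'
from h import *
w=snap('wrist','w9.png');t=snap('side','s9.png');print(manip.sense()['tcp_pos'],manip.sense()['finger_gap']);np.savez('/tmp/w9.npz',**w)
cv2.imwrite('pics/s9c.png',cv2.resize(t['img'][120:260,150:320,::-1],None,fx=4,fy=4))
E
```

```text
t: 8.9
tcp_pos: [0.5646, -0.0287, 0.2008]
tool_rot: [0.522, 0.477, -0.522, 0.476]
force: [-0.2, 0.6, 0.3]
finger_gap: 0.847
[ 0.56474887 -0.02812159  0.20079445] 0.9946581864220094
```

View pics/w9.png

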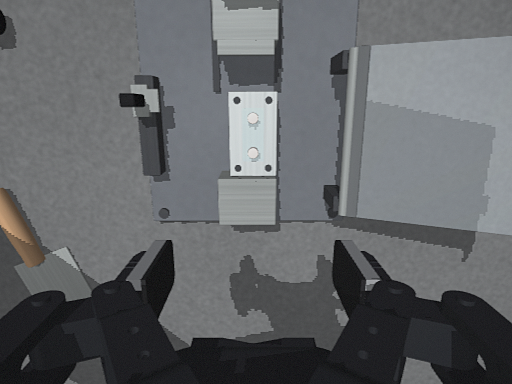

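View pics/s9c.png

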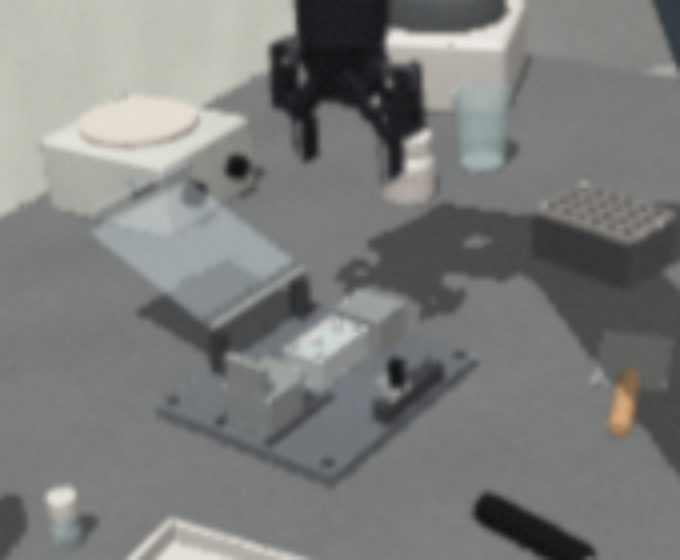

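The wrist view shows the jaw open and the cover folded back. The block's top is at (229–277, 92–176). I'll measure the block's top rectangle.

```bash
python3 - <<'E'
from h import *
w=dict(np.load('/tmp/w9.npz')); C=cloud(w); g=w['img'].min(2).astype(int)
P=np.array([(ray(w,u,v,.044)*1000)[:2] for u,v in [(229,92.5),(277,92.5),(277,176),(229.5,176)]]); print(P.round(1),P.mean(0))
for u,v in [(253,118),(253,153)]: print(ray(w,u,v,.053)*1000)
print('block top z',np.median(C[125:145,235:270,2]),'jaw edge',ray(w,246,50,.052)*1000)
k=((g>165)).astype(np.uint8); k[:80]=0;k[182:]=0;k[:,:215]=0;k[:,290:]=0
k=cv2.morphologyEx(k,cv2.MORPH_OPEN,np.ones((5,5)))
c=max(cv2.findContours(k,0,1)[0],key=cv2.contourArea); r=cv2.minAreaRect(c);print(r)
q=np.array([ray(w,*p,.044)[:2]*1000 for p in cv2.boxPoints(r)],np.float32);print(cv2.minAreaRect(q))
M=R.from_quat(manip.sense()['tool_rot']).as_matrix();print(M[:,1],manip.sense()['tcp_pos'])
E
```

```text
[[552.7  48.8]
 [591.4  45.2]
 [586.4 -23.5]
 [545.5 -19.8]] [568.99318995  12.67426877]
[570.24084936  27.32845775  53.        ]
[ 5.67696139e+02 -5.38621140e-01  5.30000000e+01]
block top z 0.04404462762755726 jaw edge [569.51471127  77.9063008   52.        ]
((252.5, 133.5), (83.0, 47.0), 90.0)
((568.5009765625, 13.360176086425781), (68.46243286132812, 40.62509536743164), 84.80277252197266)
[ 0.99596112 -0.08977621 -0.0012988 ] [ 0.56474887 -0.02812159  0.20079445]
```

```bash
python3 -m crank '[1,4,41,0,0, 1,4,41,-50,0, 1,4,41,-100,0, 1,4,41,-135,0, 1,4,41,-155,0, 1,4,41,-162,0, 1,4,41,-162,0, 1,4,41,-162,0]' 40;python3 - <<'E'
from h import *
w=snap('wrist','w10.png');s=manip.sense();print(s['tcp_pos'],s['force'])
E
```

```text
t: 10.0
tcp_pos: [0.5698, 0.0117, 0.0402]
tool_rot: [0.523, 0.476, -0.522, 0.477]
force: [0.6, 0.5, -0.1]
finger_gap: 0.996
[0.56989384 0.01157201 0.04037963] [ 0.34682918 -0.31511191  0.264294  ]
```

View pics/w10.png

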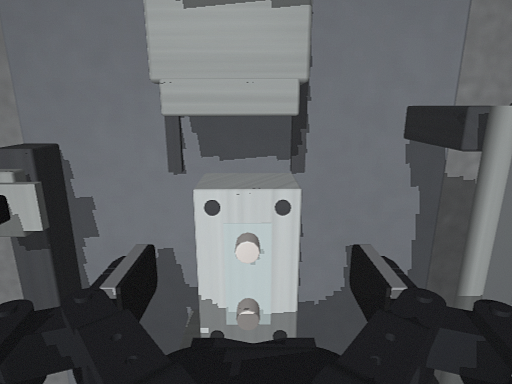

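The open fingers straddle the block, which is centred at about x=247 px. Closing.

```bash
python3 -m crank '[0.3,0,0,0,0, 0,0,0,0,0, 0,0,0,0,0, 0,0,0,0,0, 0,0,0,0,0, 0,0,0,0,0]' 45; python3 -m crank '[0,0,0,5,0, 0,0,0,12,0, 0,0,0,20,0, 0,0,0,20,0]'
```

```text
t: 10.8
tcp_pos: [0.569, 0.0114, 0.0398]
tool_rot: [-0.522, -0.477, 0.522, -0.477]
force: [-0.3, -0.3, 6.0]
finger_gap: 0.459
t: 11.3
tcp_pos: [0.5697, 0.0114, 0.0601]
tool_rot: [0.523, 0.476, -0.522, 0.477]
force: [0.0, 1.0, -1.9]
finger_gap: 0.465
```

```bash
python3 -m crank '[0,0,0,30,0, 0,0,0,65,0, 0,0,0,95,0, 0,0,0,105,0, 0,0,0,105,0, 0,0,0,105,0]';python3 - <<'E'
from h import *
w=snap('wrist','w11.png');t=snap('side','s11.png');sc=snap('scene','c11.png');np.savez('/tmp/w11.npz',**w);np.savez('/tmp/s11.npz',**t);np.savez('/tmp/c11.npz',**sc)
s=manip.sense();print(s['tcp_pos'],s['force'],s['finger_gap'])
# tray fit
for n,x,(cu,cv) in [('scene',sc,(332,247)),('side',t,(200,275))]:
    C=cloud(x)
    m=(x['range_z']>0)&(abs(C[...,0]-.472)<.1)&(abs(C[...,1]-.327)<.1)&(x['img'].min(2)>150)
    m=cv2.morphologyEx(m.astype(np.uint8),cv2.MORPH_OPEN,np.ones((3,3)))
    r=cv2.minAreaRect((C[m>0][:,:2]*1000).astype(np.float32));print(n,r)
    f=(m>0)&(C[...,2]<.010); print(C[f].mean(0),f.sum())
E
```

```text
t: 12.05
tcp_pos: [0.5682, 0.0116, 0.163]
tool_rot: [-0.522, -0.478, 0.523, -0.476]
force: [0.4, -0.5, -2.4]
finger_gap: 0.459
[0.56846204 0.01155503 0.16307149] [ 0.24794701  0.04341694 -2.82505657] 0.45775664581733155
scene ((467.1217041015625, 326.81463623046875), (171.4876708984375, 157.96255493164062), 3.836137294769287)
[0.47008978 0.33038025 0.00440893] 1702
side ((481.2960205078125, 319.0158386230469), (170.64686584472656, 180.82272338867188), 3.6481871604919434)
[0.47643204 0.3288805  0.00399164] 1699
```

View pics/w11.png

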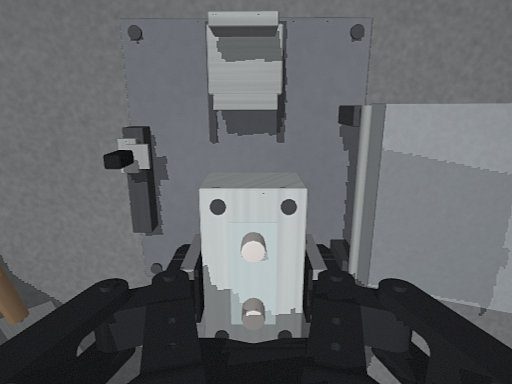

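View pics/s11.png

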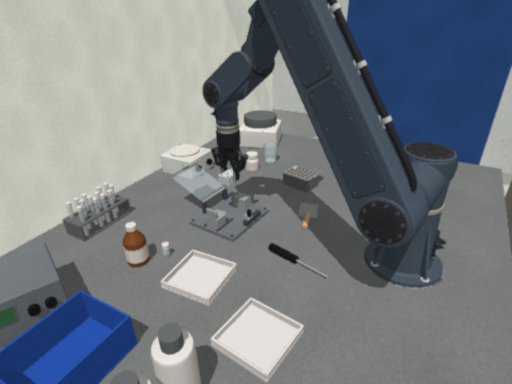

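```bash
python3 -m crank '[0,-9,30,0,0, 0,-21,70,0,0, 0,-34,115,0,0, 0,-48,160,0,0, 0,-61,205,0,0, 0,-75,250,0,0, 0,-87,290,0,0, 0,-94,312,0,0, 0,-95,316,0,0, 0,-95,316,0,0]'; python3 -m crank '[0,0,0,-30,0, 0,0,0,-60,0, 0,0,0,-60,0, 0,0,0,-60,0]';python3 - <<'E'
from h import *
w=snap('wrist','w12.png');t=snap('side','s12.png');s=manip.sense();print(s['tcp_pos'],s['force'],s['finger_gap'],s['q'])
np.savez('/tmp/w12.npz',**w)
E
```

```text
t: 13.45
tcp_pos: [0.4741, 0.327, 0.1638]
tool_rot: [-0.522, -0.477, 0.523, -0.477]
force: [0.5, 0.5, -2.8]
finger_gap: 0.463
t: 13.95
tcp_pos: [0.4751, 0.327, 0.105]
tool_rot: [0.523, 0.476, -0.522, 0.477]
force: [-0.1, -0.5, -2.3]
finger_gap: 0.457
[0.47531999 0.32746429 0.10562578] [-0.55348324  0.18245542 -2.68108894] 0.4595770075717275 [ 4.09766735e-01  6.73981171e-01  1.67538029e+00 -5.45948516e-05
  7.89557413e-01  5.01467707e-01]
```

View pics/w12.png

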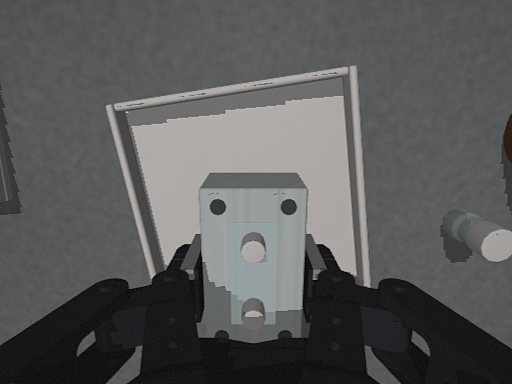

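View pics/s12.png

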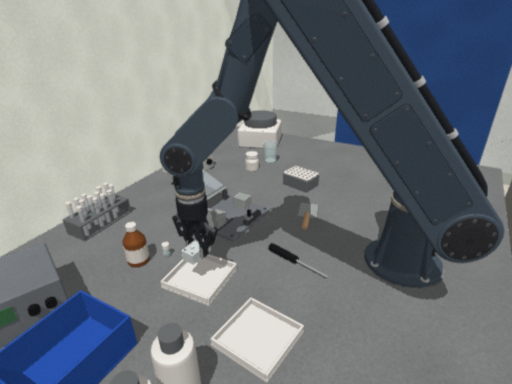

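```bash
python3 - <<'E'
from h import *
w=dict(np.load('/tmp/w12.npz'))
a=ray(w,108,105,.024)*1000;b=ray(w,357,67,.024)*1000;print(a,b,np.linalg.norm(b-a))
d=(b-a)/np.linalg.norm(b-a); print('ang',np.degrees(np.arctan2(d[1],d[0])),'ctr',(a+b)/2+75*np.array([d[1],-d[0],0]))
E
```

```text
[396.68734084 400.52375019  24.        ] [543.3040951  408.16560737  24.        ] 146.81577099289737
ang 2.9836311830769273 ctr [473.89951716 329.44634534  24.        ]
```

```bash
python3 -m crank '[0,0,0,-20,0.14, 0,0,0,-40,0.14, 0,0,0,-55,0.14, 0,0,0,-63,0.14, 0,0,0,-68,0.14, 0,0,0,-70,0.14, 0,0,0,-70,0.14]';python3 -m crank '[0,0,0,-1,0, 0,0,0,-2,0, 0,0,0,-3,0, 0,0,0,-3,0]'
```

```text
t: 14.92
tcp_pos: [0.4743, 0.3276, 0.0345]
tool_rot: [0.488, 0.512, -0.487, 0.512]
force: [0.8, -0.0, -1.0]
finger_gap: 0.463
t: 15.42
tcp_pos: [0.4741, 0.3274, 0.0312]
tool_rot: [0.488, 0.512, -0.488, 0.512]
force: [0.0, -0.3, -1.5]
finger_gap: 0.458
```

```bash
python3 -m crank '[0,0,0,-1,0, 0,0,0,-1,0, 0,0,0,-1,0]';python3 -m crank '[0,0,0,-1,0, 0,0,0,-1,0, 0,0,0,-1,0]'
```

```text
t: 15.8
tcp_pos: [0.4742, 0.3275, 0.0308]
tool_rot: [0.488, 0.512, -0.487, 0.512]
force: [-0.6, -1.0, 4.6]
finger_gap: 0.46
t: 16.18
tcp_pos: [0.4742, 0.3275, 0.0308]
tool_rot: [0.488, 0.512, -0.487, 0.512]
force: [-2.5, -1.0, 11.4]
finger_gap: 0.456
```

Contact with the floor: the vertical force rose to 11 N at TCP z = 0.031, as predicted. Releasing and retreating.

```bash
python3 -m crank '[0.5,0,0,1,0, 0.6,0,0,1,0, 0.75,0,0,1,0, 0.75,0,0,1,0, 0.75,0,0,1,0]';python3 -m crank '[0.75,0,0,20,0, 0.75,0,0,60,0, 0.75,0,-20,120,0, 0.75,0,-60,160,0, 0.75,0,-60,160,0, 0.75,0,-60,160,0]';python3 - <<'E'
from h import *
w=snap('wrist','w13.png');t=snap('side','s13.png');c=snap('scene','c13.png');s=manip.sense();print(s['tcp_pos'],s['force'],s['finger_gap'])
np.savez('/tmp/w13.npz',**w)
C=cloud(c);D=cloud(w);print(C[247,332],)
E
```

```text
t: 16.8
tcp_pos: [0.4741, 0.3274, 0.0301]
tool_rot: [0.488, 0.512, -0.488, 0.512]
force: [-0.4, 0.5, 0.8]
finger_gap: 0.746
t: 17.55
tcp_pos: [0.4738, 0.2675, 0.1899]
tool_rot: [0.488, 0.512, -0.488, 0.512]
force: [0.6, 0.0, -0.4]
finger_gap: 0.753
[0.47321665 0.26791764 0.18872127] [ 0.12042794  0.37175284 -0.22493023] 0.7483553317431744
[0.48461643 0.33313073 0.03306303]
```

View pics/w13.png

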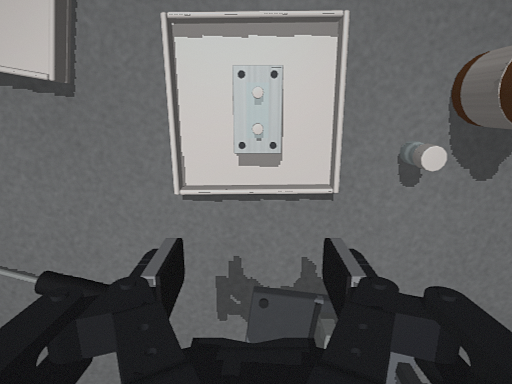

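View pics/c13.png

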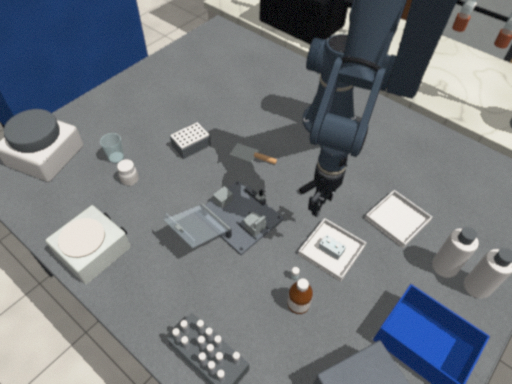

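View pics/s13.png

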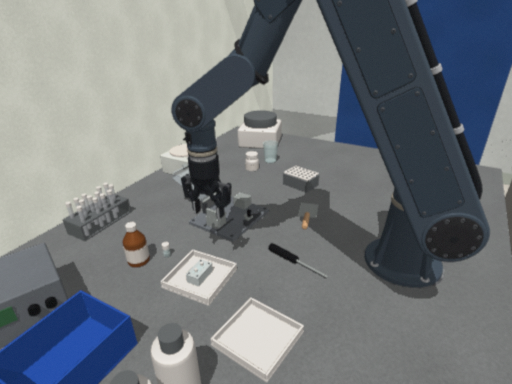

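The block lies flat with its ports up in the tray, at (258,110) in the wrist view. The cover and jaw are open, the tip box, bottle and jar haven't moved, and the arm is clear.

```bash
python3 - <<'E'
from h import *
w=dict(np.load('/tmp/w13.npz'));C=cloud(w)
print(np.median(C[75:85,240:275,2]),np.median(C[135:140,240:275,2]),ray(w,258,110,.035))
print(workorder.sign_off())
E
```

```text
0.03484385147818017 0.03505674006308157 [0.47521704 0.3298021  0.035     ]
the job is handed in; nothing more can be done
None
```

I slid the latch aside, so the cover flipped fully open. I then pushed the jaw open, lifted the block out, set it in the tray that starts farthest to the robot's right, and let go. I handed the job in at about 17.7 s on the robot's clock; the hand-in reports no verdict.

**Block:** It lies flat with its ports up. Its top measures 34.8 to 35.1 mm above the bench at its two ends, and 35 mm is what a 30 mm block on the 5 mm floor should give. Its centre is about 1 mm from the measured tray centre, well inside the 55 mm limit.

**Cover and jaw:** The last pictures show both open. I judged the jaw at about 33 to 35 mm from how far the tool pushed it, and did not measure the opening afterwards.

**Tip box, bottle and jar:** All three look unmoved in the pictures, and I did not re-measure their positions.

**Forces and arm:** The set-down took about 11 N of vertical force, because I pressed 1 to 2 mm further to confirm contact. The arm was clear of everything when I handed in, and no check failed or disagreed.

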